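# Prop the circuit board and hold the spring-probe adapter flush

## Robot

A 7-joint arm with a two-finger parallel gripper is mounted at the origin on the work surface. World frame = base frame: x ahead of the robot, y to its left, z up, the work surface at z = 0. Lengths are in m, angles in rad, forces in N, time in s.
With the tool pointing down it reaches from about 0.425 to 0.875 m from the base axis. Payload 4.7 kg.
Tool frame: the origin (TCP) lies at the very end of the fingers, on their centre line; the grasp point (between the pads) lies 19 mm behind it; x points along the fingers, z is the direction in which the jaws open and shut, and the axes are right-handed (so a half turn about x gives the same grasp; the last joint's range is limited). The gripper opens to 87 mm and grips with 3 to 60 N. Pads are 19 mm wide; open, the fingers measure 117 mm over their backs; the gripper's body (75 mm by 190 mm) begins 51 mm behind the grasp point.
Start: joints at [-1.291, 0.321, -0.07, 1.45, 0.023, 1.371, -0.057], TCP at [0.171, 0.627, 0.223] pointing down, gripper open.
Joint ranges: [-2.86, 2.86], [-0.3, 2.09], [-1.38, 1.24], [0.06, 2.45], [-1.56, 4.7], [0.09, 2.05], [-2.69, 2.69]. Speed limits (rad/s): [2.57, 2.57, 3.14, 3.14, 3.14, 3.14, 3.14].

## Interface

Orientations are given as a rotation vector (axis times angle).
In Python, from bench import * gives the robot as it stands.
- The arm moves only by the shell command python3 -m handwheel 'ROWS' [OPENING] [FORCE]. ROWS is JSON, a list of rows, each an object with "xyz": the shift along the world's x, y, z in cm, a list of three; "angular": the turn, a rotation vector about the world's x, y, z in degrees, a list of three. A call has 1 to 5 rows; each row shifts and turns the pose as measured when the row begins; what a row does not reach is not made up. A row lasts 1/12 s, in which the tool goes at most 41.7 mm and 7.16 degrees, less where a joint would pass 70% of its speed; a pose out of reach is approached as far as the arm can. A call with a gripper value outside its range is refused whole. OPENING is the finger opening in cm, from 0 to 8.7, set as the call begins (- or left out, the last holds). The fingers move at their own pace and stop on an object; FORCE is the grip in N (left out, the last holds). Time passes only in rows, so rows that do not move let the fingers close. It gives the time, the measured TCP pose, the force and the opening at its end, in the units of the state.
- get_state(): the state, without advancing time (a new reading comes with each control period).
- get_image(name): name is "scene" or "top" or "wrist"; returns a dict with "pixels" (480x640x3 uint8, blue, green, red), "K" (3x3 intrinsics, pixels), "cam_to_world" (4x4, takes a point from camera to world coordinates). Camera axes: x right, y down, z forward; pixel columns grow to the right and rows downward; lengths in m; the calibration is good to about 2 mm. The wrist camera is an equidistant fisheye: a pixel r from the principal point sees the ray r / f radians off the axis. A picture is of the moment at which its call begins. There is no depth.
- close_job(): hands the job in, once; it reports no verdict.
The state is a dict: "time": time; "joint_positions": joint angles; "qd": joint speeds; "joint_torque": joint torques, N m; "position": TCP position; "tool_rot": TCP orientation; "ft_force": force on the tool from outside, world axes, zero at the start; "torque": the same for the moment, N m; "grip_width": opening from 0.0 (shut) to 1.0 (fully open).
Only numpy, scipy, OpenCV 4.12 (cv2) and the standard library are available. Lean on these libraries where they do the work, as an engineer would, in place of code of your own. Each camera call takes 0.05 s, during which the arm holds its last target.

## Task

Slide the loose white support bar flat along the bench, nose first, under the circuit board through the one channel between the heat-sink bars that is wide enough, without forcing it, until its nose end stands under the middle of the adapter, and let go of it. Then push the spring-probe adapter (the plate with the round knob) down until it is flush on its stops, with the board propped by the support instead of sagging, and finish while still holding it down. Leave the meter, screwdriver, tray and jar where they are.

Things in the scene. Friction and masses are not known exactly. Their poses are not given: they have to be found in the camera images.
- holder: fixed board holder: two jaw posts (44 mm high) grip a green circuit board, 100 (x) x 184 (y) x 2 mm, by its ends; board underside 34 mm above the bench. Origin on the bench under the board's middle; y from jaw to jaw; x is the way the channels under the board run. The support enters from the -x side moving to +x; a 12 mm rod at x = +80 mm closes the far side.
- sink_a: fixed pair of aluminium heat-sink bars under the board along the holder's x, 140 mm long (20 mm past both board edges, seen from above), 8 to 33 mm above the bench. Bars 5 mm wide, clear channel between them 34 mm: wide enough. Origin on the bench mid-channel, x as the holder's. It takes one of three places: mid-board or 46 mm to either side along the holder's y.
- sink_b: as sink_a, in another of the three places, but bars 13 mm wide and channel only 18 mm: too narrow
- sink_c: as sink_a, in another of the three places, but bars 16 mm wide and channel only 12 mm: too narrow
- support_grip (a point): middle of the upright grip at the tail of the loose support, 45 mm above its underside. Support: white plastic bar 160 long, 24 wide, 32 mm high (2 mm lower than the board's underside), about 0.2 kg, lying flat; x points along it to the rounded nose, tip 145 mm ahead of this point. Grip: 30 mm along x, 24 mm wide, its top 68 mm above the underside.
- support_pad (a point): point on the support's flat top near the nose: 30 mm behind the tip, 115 mm ahead of support_grip, 32 mm above the underside. It belongs under the middle of the adapter (x = 0 of the holder, within 15 mm).
- knob_top (a point): middle of the top of the adapter's black round knob (34 mm across, 14 mm thick, on a neck), 80 mm above the bench at the start. Adapter: grey plate 64 (x) x 120 (y) x 10 mm, centred over the board and above all three channels, sliding on two 6 mm steel posts 50 mm to either side of the knob along the holder's y (post tops 76 mm above the bench).
- adapter (a joint): how far the adapter is pushed down towards the board (m): 0 standing proud on its spring probes, 0.006 flush on its four stops. The springs ask about 5 N to start and 12 N to reach the stops, and push it up again when let go.
- board_center (a point): middle of the top face of the circuit board, 36 mm above the bench at the start
- pcb (a joint): how far the board has sunk between its sprung jaws (m): 0 at rest; it starts to sink at about 1.5 N and then gives about 1 mm per 1.6 N, until at 0.002 it bears on a support below it
- meter: loose handheld meter, grey, 165 x 80 x 44 mm; leave alone. Origin under its centre.
- driver: loose screwdriver, 170 mm long; leave alone
- parts_tray: loose black divided tray, 90 x 120 x 30 mm; leave alone. Origin under its centre.
- flux_jar: loose small jar, 48 mm across, 55 mm high; leave alone. Origin under its centre.
Things that resemble listed ones, but are neither listed nor needed, are in the scene too. There is more than one size of the part that bears support_grip; the job needs the smallest.

How it is judged:
By the outcome, as a careful person would: the job done as asked, in the order asked, and still so for the second after the job is handed in, while the arm keeps its last pose, push and grip.
It also fails if it takes over 46 s, if anything falls off the work surface, if the arm or the gripper's body presses on something with over 40 N, if the wrist force passes 120 N, or if a joint passes its speed limit or range.

## Working session

There is one attempt and no reset: what is moved stays moved. The work goes in short steps, Python scripts to look and compute and a shell command to move; the robot and the scene stay as the last step left them, time stands still between calls to the robot, and variables do not carry over. Pictures are saved under pics/ and viewed, and the job is handed in when it is done.

```bash
ls; mkdir -p pics
cat > h.py <<'E'
from bench import *
import numpy as np, cv2
def snap(n,f):
    im=get_image(n); cv2.imwrite('pics/'+f,im['pixels']); np.savez('pics/'+f[:-4]+'.npz',K=im['K'],T=im['cam_to_world'],p=im['pixels']); return im
def ray(f,u,v,z):
    d=np.load('pics/'+f+'.npz');K,T=d['K'],d['T']
    r=np.linalg.inv(K)@[u,v,1]; r=T[:3,:3]@r; o=T[:3,3]
    return o+r*(z-o[2])/r[2]
def proj(f,P):
    d=np.load('pics/'+f+'.npz');K,T=d['K'],d['T']
    c=np.linalg.inv(T)@np.r_[P,1]; p=K@c[:3]; return p[:2]/p[2]
E
python3 - <<'E'
from h import *
for n in ['scene','top','wrist']:
    im=snap(n,n+'0.png'); print(n,im['K'].tolist(),im['cam_to_world'].round(3).tolist())
print(get_state())
E
```

```text
pics
scene [[543.5639841135082, 0.0, 320.5215182679929], [0.0, 543.5639841135082, 231.47489607691367], [0.0, 0.0, 1.0]] [[0.266, 0.7, -0.663, 1.321], [0.964, -0.18, 0.197, -0.307], [0.018, -0.691, -0.723, 0.908], [0.0, 0.0, 0.0, 1.0]]
top [[536.3761414259804, 0.0, 328.9006769810788], [0.0, 536.3761414259804, 231.23000008092768], [0.0, 0.0, 1.0]] [[-0.009, -0.99, 0.142, 0.327], [-1.0, 0.012, 0.016, -0.073], [-0.017, -0.142, -0.99, 1.492], [0.0, 0.0, 0.0, 1.0]]
wrist [[371.64829954431775, 0.0, 319.60965249945104], [0.0, 371.64829954431775, 243.63268509421286], [0.0, 0.0, 1.0]] [[0.264, 0.919, 0.294, 0.089], [0.965, -0.251, -0.082, 0.649], [-0.002, 0.305, -0.952, 0.384], [0.0, 0.0, 0.0, 1.0]]
{'time': 0.15, 'joint_positions': array([-1.29094673,  0.32166909, -0.0701255 ,  1.45139035,  0.02262371,
        1.3707881 , -0.05693059]), 'qd': array([-0.00078179, -0.00135954,  0.00097418, -0.00180543, -0.0008752 ,
       -0.00029292, -0.0005255 ]), 'joint_torque': array([-4.11564597e-04, -4.91798365e+01, -4.04892024e-01, -3.12877679e+01,
       -6.40717149e-02,  4.04373358e-02,  1.10181113e-04]), 'position': array([0.17063087, 0.62677593, 0.22170467]), 'tool_rot': array([-1.01223009,  1.32439058,  1.01062246]), 'ft_force': array([ 0.15105214,  0.71288878, -0.41735665]), 'torque': array([-0.0101534 , -0.00686334,  0.04525454]), 'grip_width': 1.001747948517928}
```

View pics/scene0.png

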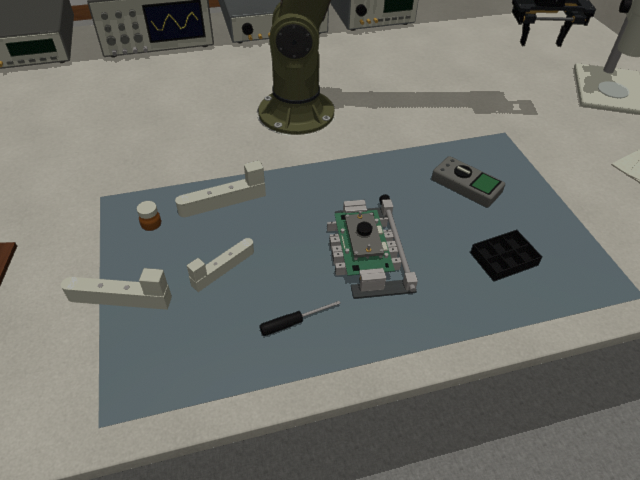

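View pics/top0.png

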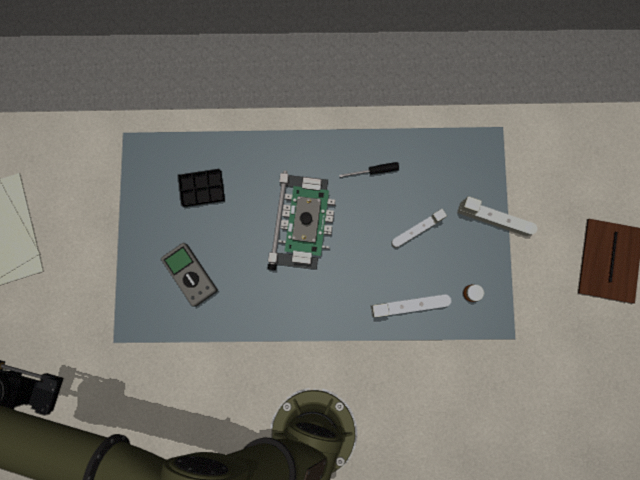

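View pics/wrist0.png

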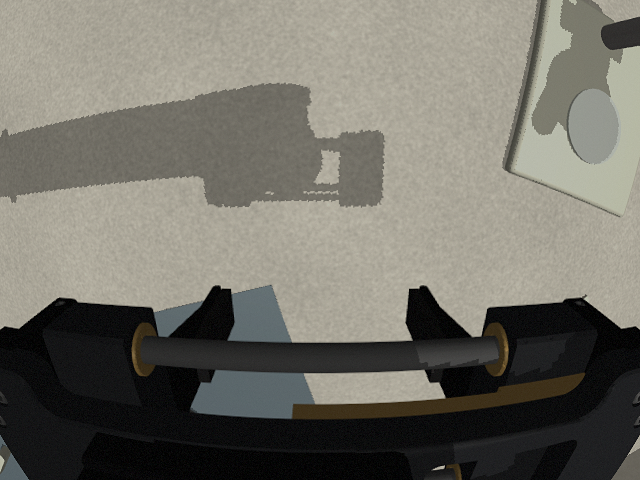

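The top view shows the small support with its nose near (396,244) and its grip near (440,215). The rod is on the left of the holder (x≈278), so the support enters from the right. I'll zoom in for detail.

Run:
```python
from h import *
a=cv2.imread('pics/top0.png')[160:280,260:460]; cv2.imwrite('pics/topz.png',cv2.resize(a,None,fx=4,fy=4,interpolation=cv2.INTER_CUBIC))
a=cv2.imread('pics/scene0.png')[185:305,310:440]; cv2.imwrite('pics/scz.png',cv2.resize(a,None,fx=5,fy=5,interpolation=cv2.INTER_CUBIC))
for n,u,v,z in [('knob',306.5,218.5,.08),('grip',440,214,.068),('nose',394,246,.032),('jawN',312,183,.044),('jawF',302,258,.044),('rodA',283,177,.04),('rodB',272,261,.04)]:
    print(n,ray('top0',u,v,z).round(3))
for n,u,v,z in [('knob',364.5,228,.08),('grip',198,267,.068)]:
    print(n,ray('scene0',u,v,z).round(3))
```

```text
knob [0.565 0.009 0.08 ]
grip [ 0.575 -0.349  0.068]
nose [ 0.494 -0.227  0.032]
jawN [ 0.67  -0.004  0.044]
jawF [0.463 0.024 0.044]
rodA [0.69  0.077 0.04 ]
rodB [0.456 0.106 0.04 ]
knob [0.575 0.011 0.08 ]
grip [ 0.585 -0.343  0.068]
```

View pics/topz.png

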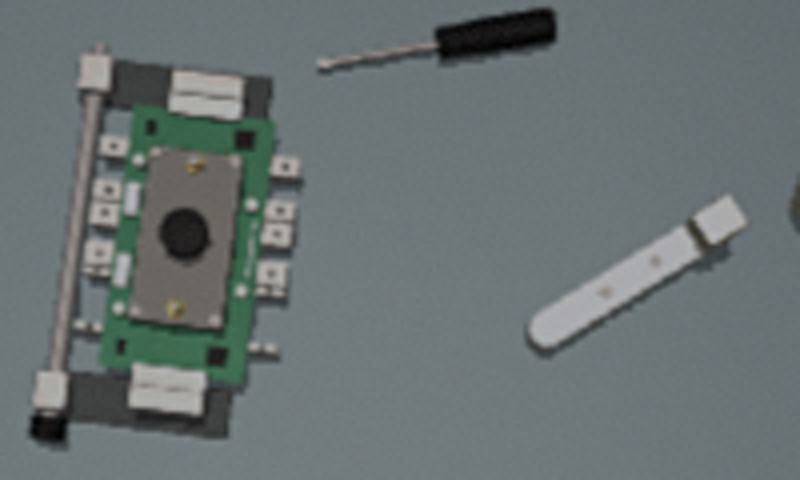

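View pics/scz.png

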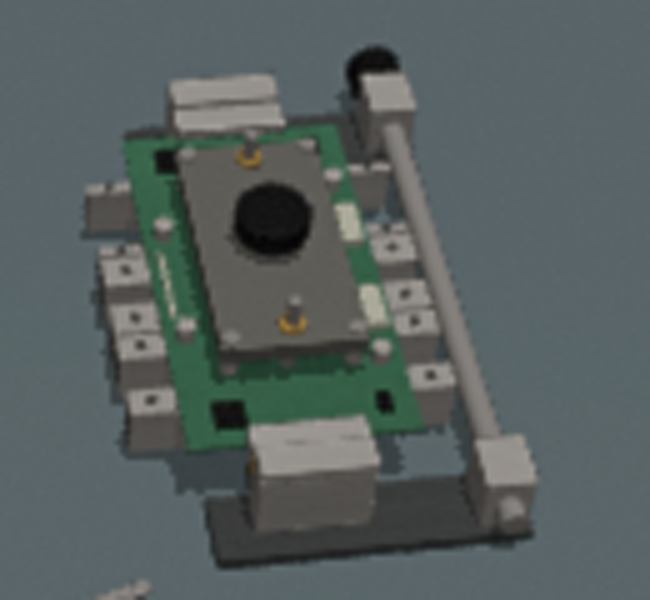

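Counting bar ends on the entry side of the top zoom, from far to near: thick, thick, thick, thick, thin, thin. So sink_a is the place nearest the robot (zoom rows ~290–348). The holder's knob and the two views agree within 1 cm. I'll move over the holder and look with the wrist camera.

```bash
python3 - <<'E'
from h import *
from scipy.spatial.transform import Rotation as R
s=get_state(); print(R.from_rotvec(s['tool_rot']).as_matrix().round(3))
E
python3 -m handwheel '[{"xyz":[4,-2,0],"angular":[0,0,0]},{"xyz":[3.6,-2,0],"angular":[0,0,0]},{"xyz":[3.2,-2.6,0],"angular":[0,0,0]},{"xyz":[3.2,-2.6,0],"angular":[0,0,0]},{"xyz":[3.2,-2.6,0],"angular":[0,0,0]}]'
```

```text
[[-0.    -0.965  0.263]
 [-0.001  0.263  0.965]
 [-1.    -0.    -0.001]]
time: 0.57
position: [0.3288, 0.513, 0.2185]
tool_rot: [-1.027, 1.322, 1.036]
ft_force: [0.7, -0.2, 1.0]
grip_width: 1.003
```

```bash
python3 -m handwheel '[{"xyz":[2.5,-3.3,0],"angular":[0,0,-6]},{"xyz":[2.5,-3.3,0],"angular":[0,0,-6]},{"xyz":[2.5,-3.3,0],"angular":[0,0,-6]},{"xyz":[2.5,-3.3,0],"angular":[0,0,-6]},{"xyz":[2.5,-3.3,0],"angular":[0,0,-6]}]'
python3 -m handwheel '[{"xyz":[1.5,-3.8,0],"angular":[0,0,-6]},{"xyz":[1.5,-3.8,0],"angular":[0,0,-6]},{"xyz":[1.5,-3.8,0],"angular":[0,0,-6]},{"xyz":[1,-4,0],"angular":[0,0,-6]},{"xyz":[1,-4,0],"angular":[0,0,-6]}]'
python3 -m handwheel '[{"xyz":[0,-4,0],"angular":[0,0,0]},{"xyz":[0,-4,0],"angular":[0,0,0]},{"xyz":[0,-4,0],"angular":[0,0,0]},{"xyz":[0,-3,0],"angular":[0,0,0]},{"xyz":[0,0,0],"angular":[0,0,0]}]'
python3 - <<'E'
from h import *
snap('wrist','wrist1.png')
E
```

```text
time: 0.98
position: [0.4544, 0.3462, 0.2167]
tool_rot: [-0.608, 1.49, 0.619]
ft_force: [0.6, 0.4, -0.6]
grip_width: 1.001
time: 1.4
position: [0.5209, 0.1493, 0.2154]
tool_rot: [-0.176, 1.568, 0.189]
ft_force: [0.7, 0.7, 0.7]
grip_width: 0.996
time: 1.82
position: [0.5202, -0.0181, 0.215]
tool_rot: [-0.163, 1.569, 0.17]
ft_force: [-0.3, -0.5, 0.7]
grip_width: 1.004
```

View pics/wrist1.png

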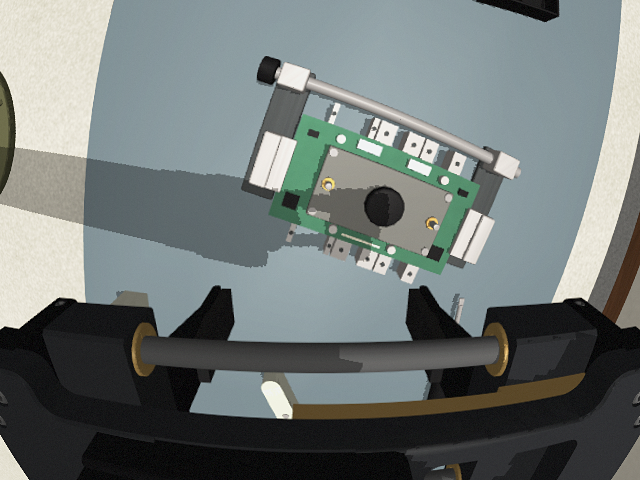

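The wrist view confirms it: the thin-bar end pairs (333,112)/(292,232) are on the robot side. I'll zoom in to measure.

```bash
cat >> h.py <<'E'
def fray(f,u,v,z):
    d=np.load('pics/'+f+'.npz');K,T=d['K'],d['T']
    a=np.array([u-K[0,2],v-K[1,2]])/K[0,0]; t=np.hypot(*a)
    r=np.r_[a/t*np.sin(t),np.cos(t)]; r=T[:3,:3]@r; o=T[:3,3]
    return o+r*(z-o[2])/r[2]
def fproj(f,P):
    d=np.load('pics/'+f+'.npz');K,T=d['K'],d['T']
    c=(np.linalg.inv(T)@np.r_[P,1])[:3]; t=np.arctan2(np.hypot(*c[:2]),c[2]); return K[:2,2]+K[0,0]*t*c[:2]/np.hypot(*c[:2])
E
python3 - <<'E'
from h import *
a=cv2.imread('pics/wrist1.png')[50:290,240:540]; cv2.imwrite('pics/w1z.png',cv2.resize(a,None,fx=2.5,fy=2.5,interpolation=cv2.INTER_CUBIC))
E
```

```text
(no output)
```

View pics/w1z.png

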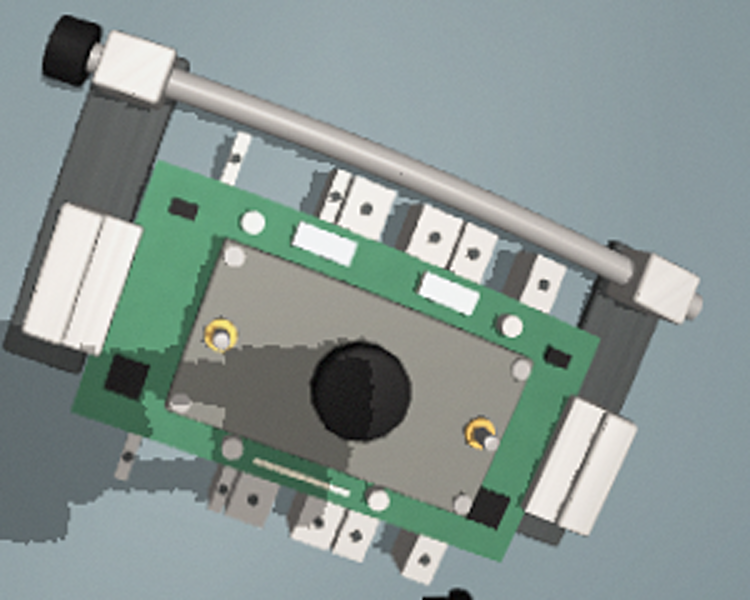

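Run:
```python
from h import *
from scipy.optimize import least_squares
z=lambda p:(240+p[0]/2.5,50+p[1]/2.5)
# holder coords: rod (+x) is up; y+ is left(robot side)
obs=[((.05,.092,.036),None),]
obs=[((.05,-.092,.036),(599,338)),((-.05,-.092,.036),(500,562)),((0,0,.08),(360,391)),
((.07,.046+.0195,.033),(241,134)),((-.07,.046+.0195,.033),(122,479)),
((.07,.046-.0195,.033),(341,171)),((-.07,.046-.0195,.033),(217,510)),
((0,.05,.076),(222,341)),((0,-.05,.076),(490,441)),((.05,.092,.036),(160,161)),((-.05,.092,.036),(72,411))]
def w(p,P):
    c,s=np.cos(p[2]),np.sin(p[2]); return [p[0]+c*P[0]-s*P[1],p[1]+s*P[0]+c*P[1],P[2]]
def f(p):
    return np.concatenate([fproj('wrist1',w(p,P))-z(o) for P,o in obs])
r=least_squares(f,[.57,.01,np.radians(82)],loss='soft_l1')
print(r.x[:2],np.degrees(r.x[2])); print(f(r.x).reshape(-1,2).round(1))
h=r.x
for n,P in [('knob',(0,0,.08)),('grip_final',(-.115,.046,.045)),('grip_pre',(-.115-.14,.046,.045))]: print(n,np.round(w(h,P),4))
print('top: pred knob',proj('top0',w(h,(0,0,.08))), 'grip/nose')
```

```text
[0.56728602 0.01308379] 82.48881186020303
[[ 0.6 -0.7]
 [ 0.5 -0.4]
 [ 1.2  1.5]
 [ 1.  -0.4]
 [-0.8  0.1]
 [ 0.9 -0.3]
 [-1.1  0.5]
 [-0.6  0.1]
 [ 0.4  0.3]
 [-1.6 -0.6]
 [-0.9  0.4]]
knob [0.5673 0.0131 0.08  ]
grip_final [ 0.5066 -0.0949  0.045 ]
grip_pre [ 0.4883 -0.2337  0.045 ]
top: pred knob [305.07461379 217.6869691 ] grip/nose
```

Holder fitted at (0.567, 0.013), yaw 82.5°, with residuals under 2 px (zoomed). Next I'll look at the support.

```bash
python3 -m handwheel '[{"xyz":[0,-4,0],"angular":[0,0,4.5]},{"xyz":[0,-4,0],"angular":[0,0,4.5]},{"xyz":[0,-4,0],"angular":[0,0,4.5]},{"xyz":[0.5,-4,0],"angular":[0,0,4.5]},{"xyz":[1.5,-3.7,0],"angular":[0,0,4.5]}]'
python3 -m handwheel '[{"xyz":[2,-3.5,0],"angular":[0,0,0]},{"xyz":[2,-3.5,0],"angular":[0,0,0]},{"xyz":[2,-3.5,0],"angular":[0,0,0]},{"xyz":[1.5,-3.5,0],"angular":[0,0,0]},{"xyz":[0.5,-3,0],"angular":[0,0,0]}]'
python3 -m handwheel '[{"xyz":[0,-2,0],"angular":[0,0,0]},{"xyz":[0,0,0],"angular":[0,0,0]}]'
python3 - <<'E'
from h import *
from scipy.spatial.transform import Rotation as R
snap('wrist','wrist2.png')
print(R.from_rotvec(get_state()['tool_rot']).as_matrix().round(3))
E
```

```text
time: 2.28
position: [0.5404, -0.1971, 0.2142]
tool_rot: [-0.495, 1.516, 0.52]
ft_force: [0.2, -0.3, 0.3]
grip_width: 0.996
time: 2.7
position: [0.6293, -0.3652, 0.2104]
tool_rot: [-0.504, 1.508, 0.54]
ft_force: [0.4, 1.3, -0.6]
grip_width: 0.999
time: 2.87
position: [0.6296, -0.3906, 0.2062]
tool_rot: [-0.503, 1.514, 0.538]
ft_force: [-1.7, -0.5, -0.6]
grip_width: 1.002
[[-0.013 -0.617  0.787]
 [ 0.021  0.786  0.618]
 [-1.     0.025  0.002]]
```

View pics/wrist2.png

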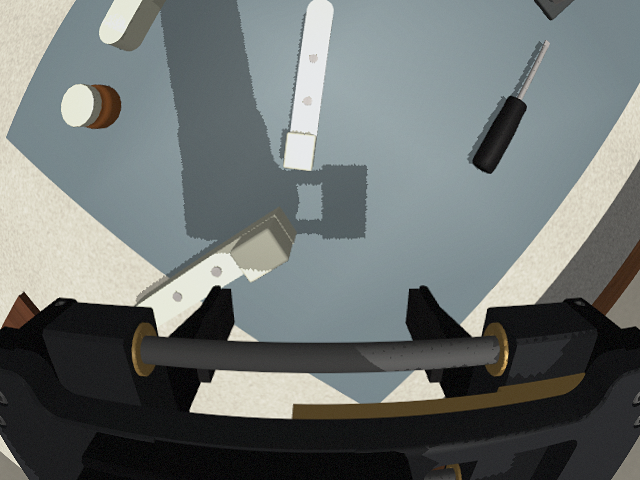

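Run:
```python
from h import *
a=cv2.imread('pics/wrist2.png')[0:190,250:370]; cv2.imwrite('pics/w2z.png',cv2.resize(a,None,fx=3,fy=3,interpolation=cv2.INTER_CUBIC))
```

```text
(no output)
```

View pics/w2z.png

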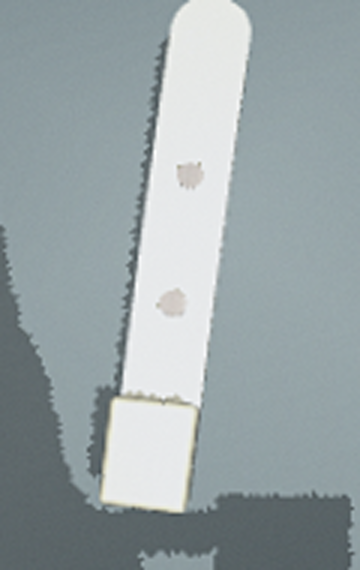

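Run:
```python
from h import *
from scipy.optimize import least_squares
z=lambda p:(250+p[0]/3,p[1]/3)
obs=[((.015,.012,.068),(112,397)),((.015,-.012,.068),(197,406)),((-.015,-.012,.068),(185,512)),((-.015,.012,.068),(101,502))]
def w(p,P):
    c,s=np.cos(p[2]),np.sin(p[2]); return np.array([p[0]+c*P[0]-s*P[1],p[1]+s*P[0]+c*P[1],P[2]])
edge=[((170,40),.012),((121,390),.012),((250,40),-.012),((203,405),-.012)]
def f(p):
    e=[fproj('wrist2',w(p,P))-z(o) for P,o in obs]
    n=[-np.sin(p[2]),np.cos(p[2])]
    g=[[700*((fray('wrist2',*z(o),.032)[:2]-p[:2])@n-y)] for o,y in edge]
    return np.concatenate(e+g)
r=least_squares(f,[.58,-.35,np.radians(124)])
print(r.x[:2],np.degrees(r.x[2])); print(f(r.x).round(1))
print('nose',w(r.x,(.145,0,.032)),proj('top0',w(r.x,(.145,0,.032))),'grip top',proj('top0',w(r.x,(0,0,.068))))
```

```text
[ 0.57362437 -0.34654827] 120.71256966486212
[-0.3 -0.9  1.  -0.4  0.4  0.7 -0.9  0.6 -0.1  0.3 -0.1 -0.4]
nose [ 0.49956829 -0.22188593  0.032     ] [392.02701891 243.99634754] grip top [439.13892554 214.49841538]
```

Support found: grip at (0.5736, −0.3465), heading 120.7°, consistent with the top picture within 2 px. I'll check clearance to the decoy and align above it.

```bash
python3 - <<'E'
from h import *
for u,v,z in [(287,213,.09),(296,238,.04),(235,262,.09),(278,270,.09)]: print(fray('wrist2',u,v,z).round(3))
E
python3 -m handwheel '[{"xyz":[-2.8,2.2,0],"angular":[-1.2,-0.7,-4]},{"xyz":[-2.8,2.2,-1],"angular":[0,0,-3.4]},{"xyz":[0,0,-3.5],"angular":[0,0,0]},{"xyz":[0,0,-3],"angular":[0,0,0]},{"xyz":[0,0,0],"angular":[0,0,0]}]' 6.5
python3 - <<'E'
from h import *
from scipy.spatial.transform import Rotation as R
M=R.from_rotvec(get_state()['tool_rot']).as_matrix();print(M.round(3),np.degrees(np.arctan2(M[1,2],M[0,2])))
E
```

```text
[ 0.595 -0.389  0.09 ]
[ 0.619 -0.413  0.04 ]
[ 0.585 -0.447  0.09 ]
[ 0.617 -0.431  0.09 ]
time: 3.33
position: [0.5772, -0.3304, 0.1216]
tool_rot: [-0.418, 1.532, 0.432]
ft_force: [-1.0, 1.0, -0.3]
grip_width: 0.768
[[-0.006 -0.516  0.857]
 [ 0.007  0.857  0.516]
 [-1.     0.009 -0.001]] 31.05317389179145
```

```bash
python3 -m handwheel '[{"xyz":[-0.4,-1.6,0],"angular":[0,0,0]},{"xyz":[0,0,0],"angular":[0,0,0]}]'
python3 - <<'E'
from h import *
snap('wrist','wrist3.png'); print(fproj('wrist3',[.5736,-.3465,.068]))
E
```

```text
time: 3.5
position: [0.5749, -0.3398, 0.1213]
tool_rot: [-0.42, 1.531, 0.442]
ft_force: [-0.1, -2.0, 0.0]
grip_width: 0.752
[313.56104985 275.98155955]
```

View pics/wrist3.png

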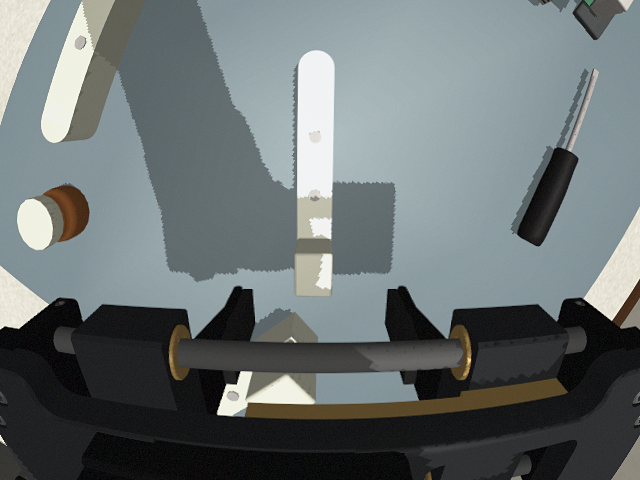

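```bash
python3 -m handwheel '[{"xyz":[-0.2,-0.4,-3],"angular":[0,0,0]},{"xyz":[-0.1,0,-3],"angular":[0,0,0]},{"xyz":[0,0,-2],"angular":[0,0,0]},{"xyz":[0,0,0],"angular":[0,0,0]},{"xyz":[0,0,0],"angular":[0,0,0]}]'
```

```text
time: 3.97
position: [0.5846, -0.3351, 0.0489]
tool_rot: [-0.43, 1.511, 0.447]
ft_force: [0.3, 0.1, 0.3]
grip_width: 0.747
```

```bash
python3 -m handwheel '[{"xyz":[-0.6,-0.5,0],"angular":[0,0,0]},{"xyz":[-0.5,-0.4,0],"angular":[0,0,0]},{"xyz":[0,0,0],"angular":[0,0,0]}]'
```

```text
time: 4.22
position: [0.5765, -0.344, 0.0539]
tool_rot: [-0.434, 1.505, 0.447]
ft_force: [-1.0, 0.0, -0.2]
grip_width: 0.749
```

Run:
```python
from h import *
from scipy.spatial.transform import Rotation as R
s=get_state();M=R.from_rotvec(s['tool_rot']).as_matrix();print(M.round(3),np.degrees(np.arctan2(M[1,2],M[0,2])),s['position'],s['qd'].round(3))
snap('wrist','wrist4.png'); print(fproj('wrist4',[.5736,-.3465,.068]))
```

```text
[[ 0.017 -0.535  0.845]
 [ 0.013  0.845  0.535]
 [-1.     0.002  0.021]] 32.32528518609459 [ 0.57651118 -0.34401247  0.05389112] [-0.004 -0.02   0.003 -0.022  0.003  0.008 -0.007]
[313.80278918 322.25706492]
```

View pics/wrist4.png

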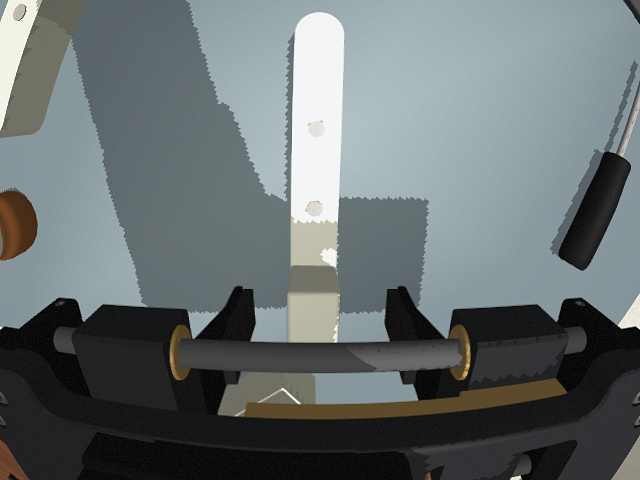

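```bash
python3 -m handwheel '[{"xyz":[-0.3,-0.1,-1],"angular":[-0.7,1,-1.6]},{"xyz":[0,0,-0.8],"angular":[0,0,0]},{"xyz":[0,0,0],"angular":[0,0,0]}]'
python3 - <<'E'
from h import *
from scipy.spatial.transform import Rotation as R
s=get_state();M=R.from_rotvec(s['tool_rot']).as_matrix();print(M.round(3),np.degrees(np.arctan2(M[1,2],M[0,2])),s['position'],s['qd'].round(3))
E
```

```text
time: 4.52
position: [0.5757, -0.3469, 0.0396]
tool_rot: [-0.421, 1.524, 0.416]
ft_force: [0.6, 0.5, 0.4]
grip_width: 0.75
[[ 0.007 -0.509  0.861]
 [-0.002  0.861  0.509]
 [-1.    -0.005  0.005]] 30.60844005299264 [ 0.57571679 -0.34687403  0.03964731] [-0.006 -0.016  0.006 -0.015  0.004  0.018 -0.011]
```

```bash
python3 -m handwheel '[{"xyz":[-0.1,0,-0.5],"angular":[0,0,0]},{"xyz":[-0.1,0,0],"angular":[0,0,0]},{"xyz":[0,0,0],"angular":[0,0,0]}]' 4
python3 -m handwheel '[{"xyz":[0,0,0],"angular":[0,0,0]},{"xyz":[0,0,0],"angular":[0,0,0]},{"xyz":[0,0,0],"angular":[0,0,0]},{"xyz":[0,0,0],"angular":[0,0,0]},{"xyz":[0,0,0],"angular":[0,0,0]}]' 1.5 15
python3 -m handwheel '[{"xyz":[0,0,0],"angular":[0,0,0]},{"xyz":[0,0,0],"angular":[0,0,0]}]'
```

```text
time: 4.77
position: [0.574, -0.3472, 0.035]
tool_rot: [-0.422, 1.522, 0.416]
ft_force: [-0.4, -0.4, -0.1]
grip_width: 0.601
time: 5.18
position: [0.5741, -0.3475, 0.0357]
tool_rot: [-0.422, 1.521, 0.416]
ft_force: [0.8, -0.4, -0.3]
grip_width: 0.272
time: 5.35
position: [0.5741, -0.3475, 0.0357]
tool_rot: [-0.422, 1.521, 0.416]
ft_force: [0.2, -0.3, -0.7]
grip_width: 0.274
```

Gripped at 23.8 mm, matching the 24 mm grip. Now I'll slide and turn toward the channel line.

```bash
python3 -m handwheel '[{"xyz":[-0.3,1.2,0],"angular":[0,0,-4]},{"xyz":[-0.5,1.2,0],"angular":[0,0,-5]},{"xyz":[-0.5,1.2,0],"angular":[0,0,-5]},{"xyz":[-0.5,1.2,0],"angular":[0,0,-5]},{"xyz":[-0.5,1.2,0],"angular":[0,0,-5]}]'
cat > st.py <<'E'
from h import *
from scipy.spatial.transform import Rotation as R
s=get_state();M=R.from_rotvec(s['tool_rot']).as_matrix()
hd=np.degrees(np.arctan2(M[1,2],M[0,2]))
p=s['position']; c,sn=np.cos(np.radians(82.49)),np.sin(np.radians(82.49)); d=p[:2]-[.5673,.0131]
print('t',round(s['time'],2),'supp heading',hd+90,'tilt fix deg',np.degrees([-M[1,0],M[0,0]]).round(2),'pos',p.round(4),'F',s['ft_force'].round(1),'T',s['torque'].round(2),'holder xy mm',(1000*np.array([c*d[0]+sn*d[1],-sn*d[0]+c*d[1]])).round(1),'g',round(s['grip_width']*87,1))
E
python3 st.py
```

```text
time: 5.77
position: [0.5486, -0.2923, 0.0362]
tool_rot: [-0.084, 1.564, 0.065]
ft_force: [-0.2, -2.2, 0.1]
grip_width: 0.276
t 5.77 supp heading 95.41992860183967 tilt fix deg [0.68 0.34] pos [ 0.5486 -0.2923  0.0362] F [-0.2 -2.2  0.1] T [-0.19  0.21  0.1 ] holder xy mm [-305.3  -21.4] g 24.0
```

```bash
python3 -m handwheel '[{"xyz":[-1.3,1.3,0],"angular":[0.3,0.2,-5]},{"xyz":[-1.3,1.4,0],"angular":[0,0,-4.5]},{"xyz":[-1.3,1.4,0],"angular":[0,0,-2.5]},{"xyz":[-1.2,1.4,0],"angular":[0,0,-0.5]},{"xyz":[0,0,0],"angular":[0,0,0]}]'; python3 st.py
```

```text
time: 6.18
position: [0.4953, -0.2335, 0.0355]
tool_rot: [0.102, 1.568, -0.113]
ft_force: [0.1, 0.5, -1.6]
grip_width: 0.277
t 6.18 supp heading 82.12356489825206 tilt fix deg [0.4 0. ] pos [ 0.4953 -0.2335  0.0355] F [ 0.1  0.5 -1.6] T [-0.02  0.03 -0.02] holder xy mm [-253.9   39.2] g 24.1
```

```bash
python3 -m handwheel '[{"xyz":[-0.6,0.3,0],"angular":[0.3,0,0.3]},{"xyz":[0,0,0],"angular":[0,0,0]},{"xyz":[0,0,0],"angular":[0,0,0]}]'; python3 st.py
python3 - <<'E'
from h import *
snap('wrist','wrist5.png'); snap('top','top5.png')
a=cv2.imread('pics/top5.png')[160:280,260:460]; cv2.imwrite('pics/top5z.png',cv2.resize(a,None,fx=4,fy=4,interpolation=cv2.INTER_CUBIC))
E
```

```text
time: 6.43
position: [0.4893, -0.2301, 0.0356]
tool_rot: [0.101, 1.567, -0.103]
ft_force: [0.1, 0.6, -1.1]
grip_width: 0.275
t 6.43 supp heading 82.58955431711692 tilt fix deg [0.08 0.05] pos [ 0.4893 -0.2301  0.0356] F [ 0.1  0.6 -1.1] T [-0.23  0.05 -0.01] holder xy mm [-251.3   45.5] g 23.9
```

View pics/wrist5.png

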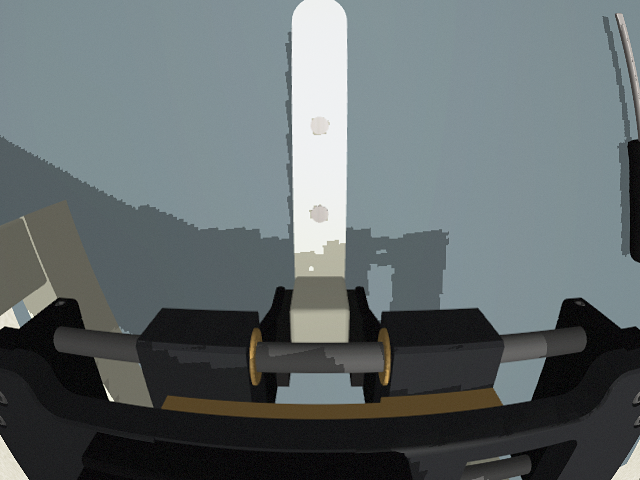

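View pics/top5z.png

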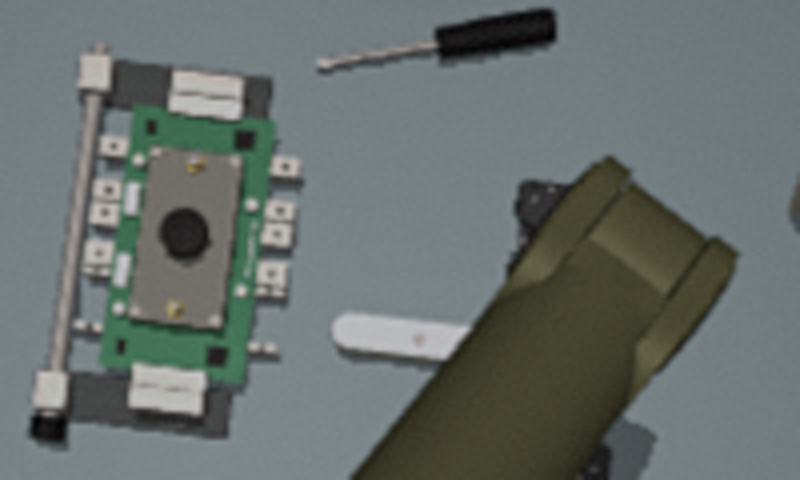

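```bash
python3 -m handwheel '[{"xyz":[0.2,1.3,0],"angular":[0,0,0]},{"xyz":[0.2,1.3,0],"angular":[0,0,0]},{"xyz":[0.0,0.3,0],"angular":[0,0,0]},{"xyz":[0,0,0],"angular":[0,0,0]}]'; python3 st.py
python3 - <<'E'
from h import *
snap('scene','scene6.png'); snap('top','top6.png')
a=cv2.imread('pics/top6.png')[210:265,270:400]; cv2.imwrite('pics/top6z.png',cv2.resize(a,None,fx=6,fy=6,interpolation=cv2.INTER_CUBIC))
a=cv2.imread('pics/scene6.png')[185:285,230:360]; cv2.imwrite('pics/sc6z.png',cv2.resize(a,None,fx=6,fy=6,interpolation=cv2.INTER_CUBIC))
E
```

```text
time: 6.87
position: [0.4937, -0.2047, 0.0355]
tool_rot: [0.101, 1.568, -0.11]
ft_force: [-0.3, -0.1, -1.8]
grip_width: 0.272
t 6.87 supp heading 82.31057153528512 tilt fix deg [0.31 0.01] pos [ 0.4937 -0.2047  0.0355] F [-0.3 -0.1 -1.8] T [-0.12  0.13  0.05] holder xy mm [-225.5   44.5] g 23.7
```

View pics/top6z.png

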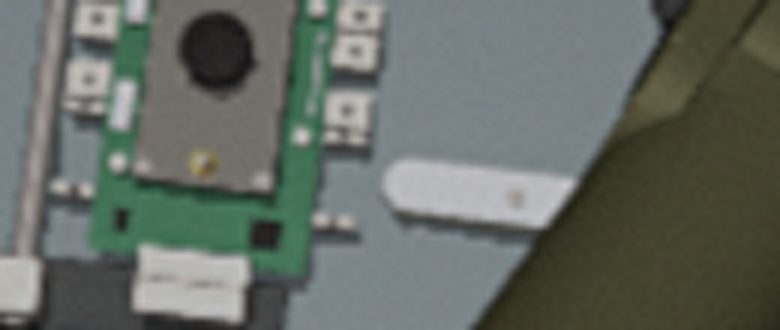

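View pics/sc6z.png

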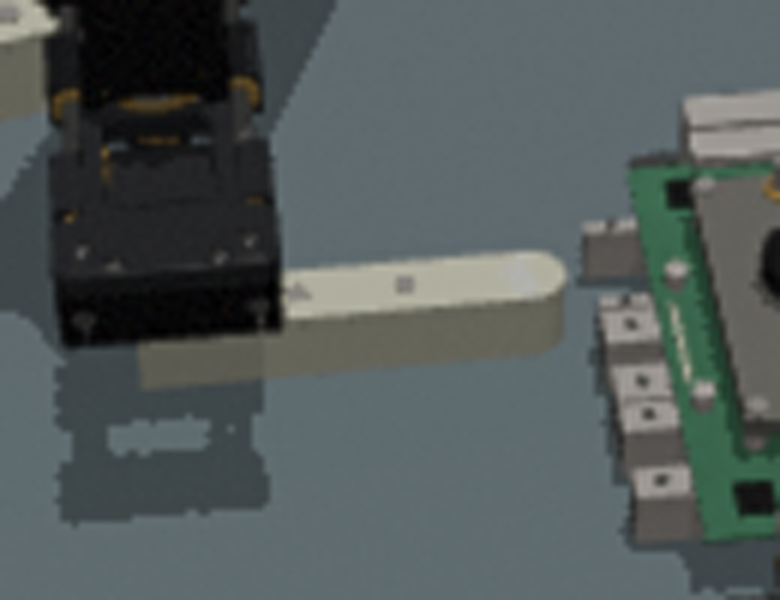

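Both views show the nose lined up with the channel within 1–2 mm (clearance is 5 mm each side). I'll slide in and watch the side force.

```bash
python3 -m handwheel '[{"xyz":[0.05,1,0],"angular":[0.2,0,0.1]},{"xyz":[0.1,1,0],"angular":[0,0,0]},{"xyz":[0.1,1,0],"angular":[0,0,0]},{"xyz":[0.1,0.6,0],"angular":[0,0,0]},{"xyz":[0,0,0],"angular":[0,0,0]}]'; python3 st.py
```

```text
time: 7.38
position: [0.4968, -0.1682, 0.0356]
tool_rot: [0.105, 1.568, -0.11]
ft_force: [0.4, 0.4, -1.9]
grip_width: 0.273
t 7.38 supp heading 82.16578436869926 tilt fix deg [0.17 0.01] pos [ 0.4968 -0.1682  0.0356] F [ 0.4  0.4 -1.9] T [-0.18  0.08  0.02] holder xy mm [-188.9   46.2] g 23.8
```

```bash
python3 -m handwheel '[{"xyz":[0.13,1,0],"angular":[0,0,0.3]},{"xyz":[0.13,1,0],"angular":[0,0,0]},{"xyz":[0.13,1,0],"angular":[0,0,0]},{"xyz":[0.13,0.7,0],"angular":[0,0,0]},{"xyz":[0,0,0],"angular":[0,0,0]}]'; python3 st.py;python3 - <<'E'
from h import *
snap('scene','scene7.png'); snap('top','top7.png')
a=cv2.imread('pics/top7.png')[210:265,270:400]; b=cv2.imread('pics/scene7.png')[195:250,260:390]
cv2.imwrite('pics/z7.png',cv2.resize(np.vstack([a,b]),None,fx=5,fy=5,interpolation=cv2.INTER_CUBIC))
E
```

```text
time: 7.8
position: [0.5027, -0.1259, 0.0357]
tool_rot: [0.099, 1.568, -0.103]
ft_force: [-0.3, 0.5, -2.5]
grip_width: 0.271
t 7.8 supp heading 82.6108526163577 tilt fix deg [0.14 0.03] pos [ 0.5027 -0.1259  0.0357] F [-0.3  0.5 -2.5] T [-0.25  0.04  0.05] holder xy mm [-146.3   45.9] g 23.6
```

View pics/z7.png

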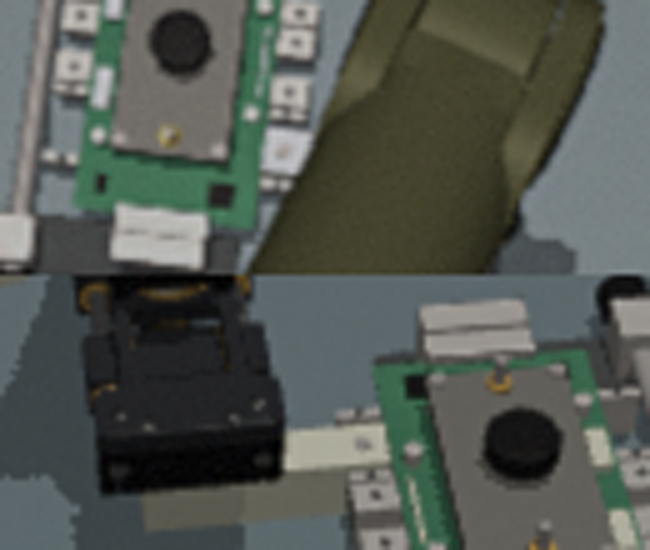

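```bash
python3 -m handwheel '[{"xyz":[0.13,1,-0.05],"angular":[0,0,0]},{"xyz":[0.13,1,0],"angular":[0,0,0]},{"xyz":[0.1,0.7,0],"angular":[0,0,0]},{"xyz":[0,0,0],"angular":[0,0,0]}]'; python3 st.py
```

```text
time: 8.23
position: [0.5061, -0.1002, 0.0355]
tool_rot: [0.102, 1.567, -0.109]
ft_force: [0.2, 0.1, -2.0]
grip_width: 0.275
t 8.23 supp heading 82.31902855568815 tilt fix deg [0.25 0.05] pos [ 0.5061 -0.1002  0.0355] F [ 0.2  0.1 -2. ] T [-0.09  0.08 -0.02] holder xy mm [-120.3   45.9] g 24.0
```

```bash
python3 -m handwheel '[{"xyz":[0.08,0.55,-0.1],"angular":[0,0,0]},{"xyz":[0,0,-0.1],"angular":[0,0,0]},{"xyz":[0,0,0],"angular":[0,0,0]}]'; python3 st.py; python3 -m handwheel '[{"xyz":[0,0,-0.15],"angular":[0,0,0]},{"xyz":[0,0,0],"angular":[0,0,0]}]'; python3 st.py
```

```text
time: 8.48
position: [0.5079, -0.0956, 0.0357]
tool_rot: [0.1, 1.566, -0.109]
ft_force: [-0.1, 0.4, -1.1]
grip_width: 0.269
t 8.48 supp heading 82.35129450718256 tilt fix deg [0.35 0.12] pos [ 0.5079 -0.0956  0.0357] F [-0.1  0.4 -1.1] T [-0.22  0.11  0.05] holder xy mm [-115.5   44.6] g 23.4
time: 8.65
position: [0.5087, -0.0955, 0.0355]
tool_rot: [0.101, 1.565, -0.109]
ft_force: [-0.4, 0.2, -2.4]
grip_width: 0.279
t 8.65 supp heading 82.35553637670198 tilt fix deg [0.32 0.16] pos [ 0.5087 -0.0955  0.0355] F [-0.4  0.2 -2.4] T [-0.15  0.1  -0.04] holder xy mm [-115.4   43.9] g 24.3
```

```bash
python3 -m handwheel '[{"xyz":[-0.1,0,0],"angular":[0,0,0]},{"xyz":[0,0,0],"angular":[0,0,0]}]'; python3 -m handwheel '[{"xyz":[0,0,0],"angular":[0,0,0]},{"xyz":[0,0,0],"angular":[0,0,0]},{"xyz":[0,0,0],"angular":[0,0,0]}]' 4.8; python3 st.py
```

```text
time: 8.82
position: [0.5078, -0.0956, 0.0353]
tool_rot: [0.101, 1.564, -0.109]
ft_force: [-0.6, -0.8, -0.6]
grip_width: 0.273
time: 9.07
position: [0.5079, -0.0955, 0.0351]
tool_rot: [0.101, 1.564, -0.11]
ft_force: [-0.2, 0.3, -0.0]
grip_width: 0.418
t 9.07 supp heading 82.29928352501642 tilt fix deg [0.33 0.22] pos [ 0.5079 -0.0955  0.0351] F [-0.2  0.3 -0. ] T [-0.09  0.05  0.  ] holder xy mm [-115.5   44.7] g 36.3
```

Released. I'll rise straight up to clear the grip, then look.

```bash
python3 -m handwheel '[{"xyz":[0,0,0],"angular":[0,0,0]},{"xyz":[0,0,1],"angular":[0,0,0]},{"xyz":[0,0,2],"angular":[0,0,0]},{"xyz":[0,0,3],"angular":[0,0,0]},{"xyz":[0,-0.5,4],"angular":[0,0,0]}]'
python3 -m handwheel '[{"xyz":[0,-2,4],"angular":[0,0,0]},{"xyz":[0,-3,4],"angular":[0,0,0]},{"xyz":[0,-3,2],"angular":[0,0,0]},{"xyz":[0,0,0],"angular":[0,0,0]}]'; python3 st.py;python3 - <<'E'
from h import *
snap('wrist','wrist8.png');snap('scene','scene8.png')
E
```

```text
time: 9.48
position: [0.5011, -0.0995, 0.1322]
tool_rot: [0.098, 1.58, -0.114]
ft_force: [0.6, 0.7, 0.1]
grip_width: 0.549
time: 9.82
position: [0.5036, -0.178, 0.2375]
tool_rot: [0.098, 1.567, -0.11]
ft_force: [-0.4, -1.1, 0.8]
grip_width: 0.551
t 9.82 supp heading 82.39735007727441 tilt fix deg [0.46 0.07] pos [ 0.5036 -0.178   0.2375] F [-0.4 -1.1  0.8] T [-0.2   0.08 -0.02] holder xy mm [-197.8   38.1] g 47.9
```

View pics/wrist8.png

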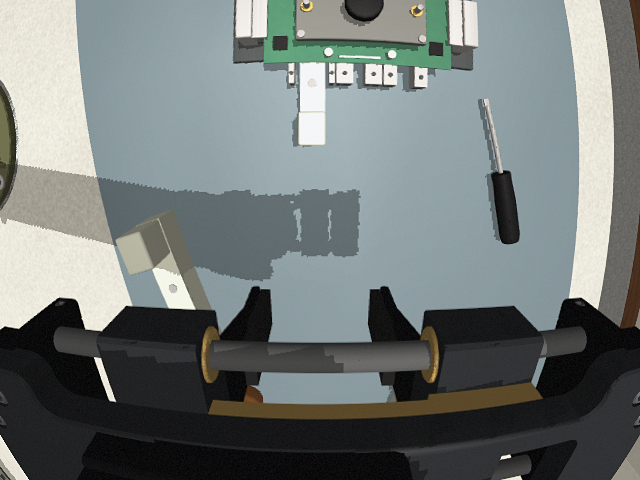

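View pics/scene8.png

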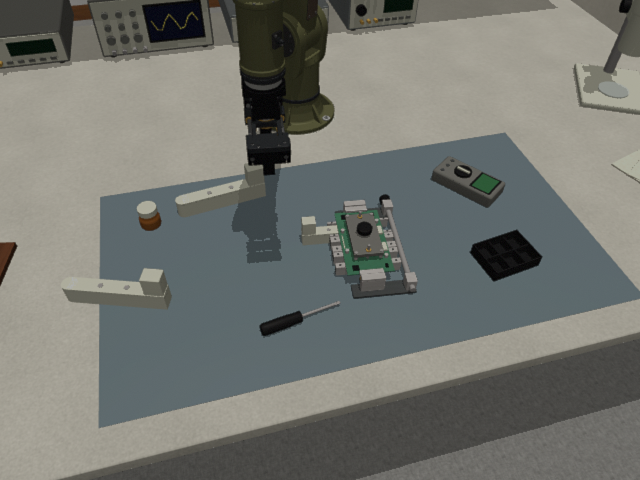

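Run:
```python
from h import *
a=cv2.imread('pics/wrist8.png')[50:155,270:430]; cv2.imwrite('pics/w8z.png',cv2.resize(a,None,fx=5,fy=5,interpolation=cv2.INTER_CUBIC))
```

```text
(no output)
```

View pics/w8z.png

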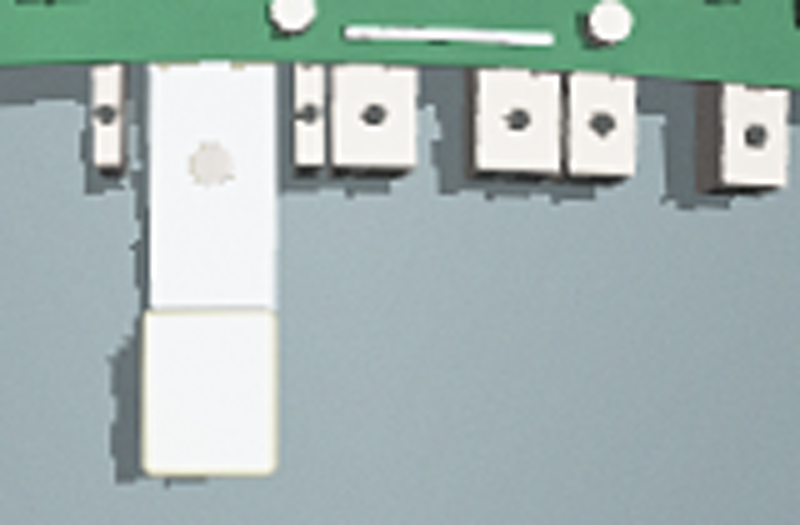

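Run:
```python
from h import *
c,s=.1307,.9914
def H(u,v,z):
    p=fray('wrist8',270+u/5,50+v/5,z)[:2]-[.5673,.0131]; return (1000*np.array([c*p[0]+s*p[1],-s*p[0]+c*p[1]])).round(1)
print('grip corners',H(145,310,.068),H(276,310,.068),H(276,474,.068),H(145,474,.068))
print('barA end',H(107,167,.033),'barA2',H(310,167,.033),'supp edges at',H(149,160,.032),H(277,160,.032))
```

```text
grip corners [-100.4   56.4] [-100.6   33.5] [-129.9   33.5] [-129.7   56.7]
barA end [-70.7  65.4] barA2 [-71.   26.3] supp edges at [-69.3  57.3] [-69.5  32.7]
```

The support is at holder (−115.2, 45.0) mm, so its pad sits at x ≈ 0, centred in the channel. Next: close the fingers and go over the knob.

```bash
python3 -m handwheel '[{"xyz":[1.2,3.5,-1],"angular":[0.4,0,0]},{"xyz":[1.2,3.5,-1.5],"angular":[0,0,0]},{"xyz":[1.2,3.5,-1.5],"angular":[0,0,0]},{"xyz":[1.2,3.5,-1.5],"angular":[0,0,0]},{"xyz":[0.6,1.5,-1],"angular":[0,0,0]}]' 0 30
python3 -m handwheel '[{"xyz":[0,0,0],"angular":[0,0,0]},{"xyz":[0,0,0],"angular":[0,0,0]}]'; python3 st.py
```

```text
time: 10.33
position: [0.5545, -0.0129, 0.1658]
tool_rot: [0.115, 1.572, -0.104]
ft_force: [-0.1, 1.3, 0.3]
grip_width: 0.26
time: 10.5
position: [0.5516, -0.0051, 0.1607]
tool_rot: [0.104, 1.582, -0.097]
ft_force: [0.3, -1.1, -0.1]
grip_width: 0.105
t 10.5 supp heading 82.66982326091988 tilt fix deg [-0.32 -0.76] pos [ 0.5516 -0.0051  0.1607] F [ 0.3 -1.1 -0.1] T [-0.15  0.03 -0.03] holder xy mm [-20.1  13.2] g 9.2
```

```bash
python3 -m handwheel '[{"xyz":[1.2,1.3,-2],"angular":[-0.3,-0.7,0]},{"xyz":[0.3,0.5,-2],"angular":[0,0,0]},{"xyz":[0,0,-1],"angular":[0,0,0]},{"xyz":[0,0,0],"angular":[0,0,0]}]'; python3 st.py
```

```text
time: 10.83
position: [0.5653, 0.0103, 0.11]
tool_rot: [0.102, 1.57, -0.103]
ft_force: [-1.0, -0.7, -0.1]
grip_width: 0.003
t 10.83 supp heading 82.51843609652391 tilt fix deg [ 0.03 -0.09] pos [0.5653 0.0103 0.11  ] F [-1.  -0.7 -0.1] T [-0.13  0.06 -0.02] holder xy mm [-3.   1.6] g 0.2
```

```bash
python3 -m handwheel '[{"xyz":[0.2,0.3,-1.2],"angular":[0,0,0]},{"xyz":[0,0,-1],"angular":[0,0,0]},{"xyz":[0,0,0],"angular":[0,0,0]}]'; python3 st.py; python3 -m handwheel '[{"xyz":[0,0,-0.5],"angular":[0,0,0]},{"xyz":[0,0,-0.4],"angular":[0,0,0]}]'; python3 st.py
```

```text
time: 11.08
position: [0.5673, 0.0101, 0.0883]
tool_rot: [0.106, 1.568, -0.106]
ft_force: [-0.8, 0.0, 0.9]
grip_width: 0.007
t 11.08 supp heading 82.25820704955332 tilt fix deg [0.02 0.01] pos [0.5673 0.0101 0.0883] F [-0.8  0.   0.9] T [-0.11  0.07  0.12] holder xy mm [-3.  -0.4] g 0.6
time: 11.25
position: [0.5679, 0.0088, 0.0799]
tool_rot: [0.108, 1.566, -0.107]
ft_force: [-2.5, 1.2, 2.3]
grip_width: 0.005
t 11.25 supp heading 82.1482740008993 tilt fix deg [-0.01  0.11] pos [0.5679 0.0088 0.0799] F [-2.5  1.2  2.3] T [0.08 0.41 0.03] holder xy mm [-4.1 -1.2] g 0.4
```

```bash
python3 -m handwheel '[{"xyz":[0,0,0.8],"angular":[0,0,0]},{"xyz":[-0.1,0.6,0],"angular":[0,0,0]},{"xyz":[0,0,0],"angular":[0,0,0.2]},{"xyz":[0,0,-0.3],"angular":[0,0,0]}]'; python3 st.py
```

```text
time: 11.58
position: [0.5678, 0.0146, 0.0867]
tool_rot: [0.106, 1.564, -0.105]
ft_force: [0.2, 0.0, -0.2]
grip_width: 0.007
t 11.58 supp heading 82.29030915393339 tilt fix deg [-0.03  0.23] pos [0.5678 0.0146 0.0867] F [ 0.2  0.  -0.2] T [-0.09 -0.01 -0.03] holder xy mm [ 1.5 -0.3] g 0.6
```

```bash
python3 -m handwheel '[{"xyz":[0,0,-0.6],"angular":[0,0,0]},{"xyz":[0,0,-0.4],"angular":[0,0,0]},{"xyz":[0,0,-0.4],"angular":[0,0,0]}]'; python3 st.py; python3 -m handwheel '[{"xyz":[0,0,-0.5],"angular":[0,0,0]},{"xyz":[0,0,-0.5],"angular":[0,0,0]}]'; python3 st.py
```

```text
time: 11.83
position: [0.5686, 0.0152, 0.0735]
tool_rot: [0.106, 1.563, -0.103]
ft_force: [-2.6, 0.3, 11.0]
grip_width: 0.01
t 11.83 supp heading 82.3698907992603 tilt fix deg [-0.1   0.34] pos [0.5686 0.0152 0.0735] F [-2.6  0.3 11. ] T [-0.13  0.93 -0.01] holder xy mm [ 2.2 -1. ] g 0.9
time: 12.0
position: [0.5692, 0.0152, 0.0718]
tool_rot: [0.111, 1.566, -0.098]
ft_force: [-21.4, 0.8, 56.6]
grip_width: 0.004
t 12.0 supp heading 82.36832927391104 tilt fix deg [-0.44  0.14] pos [0.5692 0.0152 0.0718] F [-21.4   0.8  56.6] T [0.06 5.09 0.06] holder xy mm [ 2.3 -1.6] g 0.4
```

That reached the stops (z = 0.0718, expected 0.072), but the push is more than needed. I'll ease off to about 20–25 N.

```bash
python3 -m handwheel '[{"xyz":[0,0,-0.25],"angular":[0,0,0]}]'; python3 st.py;  python3 -m handwheel '[{"xyz":[-0.05,0,-0.2],"angular":[0,0,0]},{"xyz":[-0.05,0,-0.2],"angular":[0,0,0]},{"xyz":[0,0,-0.2],"angular":[0,0,0]}]'; python3 st.py
```

```text
time: 12.08
position: [0.5688, 0.0152, 0.0724]
tool_rot: [0.113, 1.569, -0.097]
ft_force: [-6.6, 0.6, 11.7]
grip_width: 0.006
t 12.08 supp heading 82.34963827836258 tilt fix deg [-0.6  0. ] pos [0.5688 0.0152 0.0724] F [-6.6  0.6 11.7] T [-0.07  1.68 -0.07] holder xy mm [ 2.2 -1.2] g 0.5
time: 12.33
position: [0.5688, 0.0152, 0.0723]
tool_rot: [0.118, 1.569, -0.093]
ft_force: [-8.1, 1.7, 19.4]
grip_width: 0.003
t 12.33 supp heading 82.3068736314046 tilt fix deg [-0.91  0.01] pos [0.5688 0.0152 0.0723] F [-8.1  1.7 19.4] T [-0.1   1.96  0.02] holder xy mm [ 2.2 -1.2] g 0.3
```

```bash
python3 -m handwheel '[{"xyz":[0,0,-0.27],"angular":[0,0,0]},{"xyz":[0,0,-0.27],"angular":[0,0,0]},{"xyz":[0,0,-0.27],"angular":[0,0,0]}]'; python3 st.py
python3 - <<'E'
from h import *
snap('wrist','wrist9.png');snap('scene','scene9.png')
for i in range(8):
    get_image('top'); s=get_state(); print(s['time'],s['ft_force'].round(1),s['position'].round(4))
a=cv2.imread('pics/scene9.png')[185:305,290:450]; cv2.imwrite('pics/sc9z.png',cv2.resize(a,None,fx=5,fy=5,interpolation=cv2.INTER_CUBIC))
E
```

```text
time: 12.58
position: [0.5688, 0.0152, 0.0723]
tool_rot: [0.123, 1.573, -0.088]
ft_force: [-10.0, 0.3, 24.5]
grip_width: 0.008
t 12.58 supp heading 82.28911614648622 tilt fix deg [-1.3  -0.18] pos [0.5688 0.0152 0.0723] F [-10.    0.3  24.5] T [-0.03  2.17  0.05] holder xy mm [ 2.2 -1.2] g 0.7
12.7333 [-8.7  0.1 24.6] [0.5688 0.0152 0.0722]
12.7833 [-9.   0.2 23.4] [0.5688 0.0152 0.0722]
12.8333 [-9.9  1.3 24.1] [0.5688 0.0152 0.0723]
12.8833 [-8.7  0.3 23.5] [0.5688 0.0151 0.0723]
12.9333 [-9.1 -0.9 23.8] [0.5688 0.0152 0.0723]
12.9833 [-9.1  1.2 24. ] [0.5688 0.0152 0.0722]
13.0333 [-9.6  0.3 23.8] [0.5689 0.0151 0.0723]
13.0833 [-9.5  0.9 24.4] [0.5688 0.0152 0.0723]
```

View pics/sc9z.png

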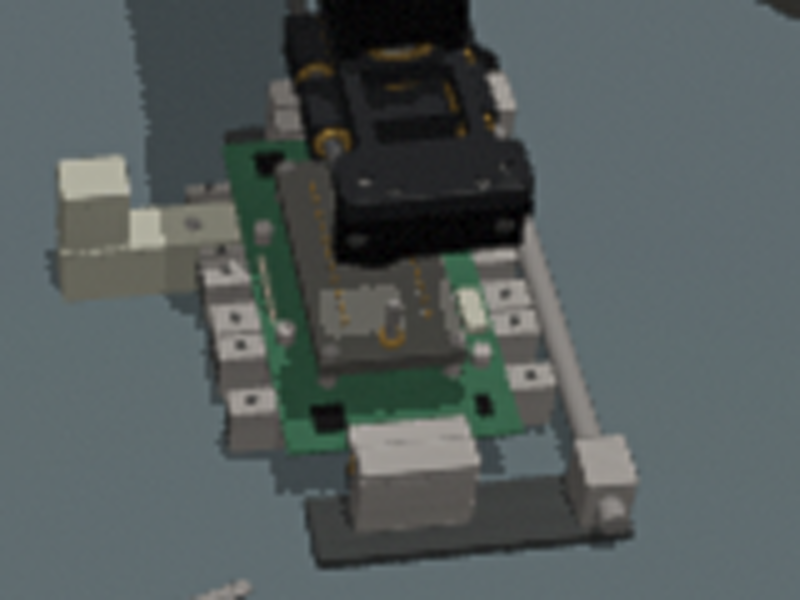

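View pics/wrist9.png

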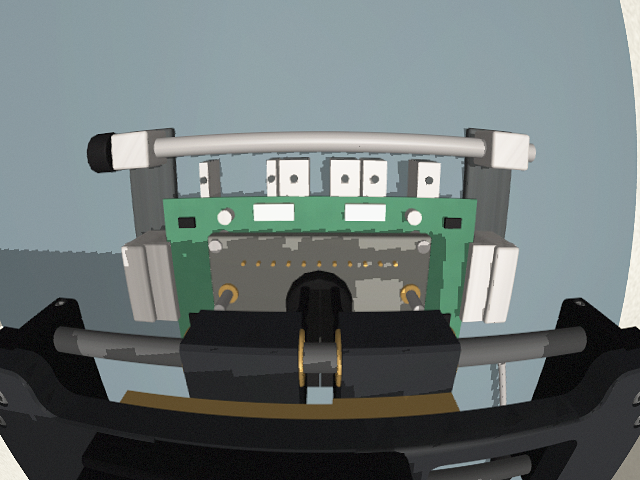

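Steady at 24 N. Force went from 12 to 24 N with no further travel, so the adapter is on its stops, and the support hasn't moved. Handing in.

```bash
python3 -c "
from bench import *
print(close_job())"
```

```text
the job is handed in; nothing more can be done
None
```

I slid the smallest support bar along the bench into the wide channel, the one nearest the robot. I let go of it there, then pushed the adapter down with closed fingers and handed in at about 13 s while still holding it.

**Support:**
- After release, the support's grip measured at holder (−115, 45) mm. That puts the pad within about 1 mm of the adapter's middle line, and the bar about 1 mm off the channel's centre.
- Side forces stayed under 1 N at every check on the way in, so it wasn't forced.
- During the slide I read about −2 N vertically, roughly the bar's weight. The bar may have been carried slightly rather than resting fully on the bench, though its height didn't change by more than a few tenths of a millimetre.

**Adapter:**
- The final hold was steady at about 24 N, with the fingertips at 72.3 mm. The expected height is 72 mm: 80 mm, less 6 mm of adapter travel and 2 mm of board sink.
- Raising the push from 12 to 24 N gave no further travel, so I take it as flush on its stops with the board bearing on the support. I had no direct joint reading.

**One slip:** while pressing, the wrist force briefly reached about 57 N vertical and 21 N sideways. That is below the 120 N wrist limit. It is above the 40 N limit for the arm or gripper body, but only the fingertips were touching the knob.

I didn't touch the meter, screwdriver, tray or jar. In the scene view after the release they stood where they started.

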